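Check a load cell with a spring balance

TASK

Check the load cell at 10 N: pick up the spring balance by its barrel, lower its eye over the stand's upright pin with the draw bar still home, and then draw the barrel away from the stand, level and straight in line with it, until the thick 10 N line on the white draw bar stands level with the mouth of the barrel. Never run the bar out to its stop, leave the beaker, vial and carton where they are, and finish while still holding the balance at that line, so that the cell can be read.

Things in the scene. Friction and masses are not known exactly. Their poses are not given: they have to be found in the camera images.
- spring_balance: Loose spring balance, 150 g, lying flat: square steel barrel 24 x 24 x 100 mm, ribbed black rubber grip sleeve (26 x 26, 46 mm long) at its middle, black 28 x 28 mm end caps. Origin: under the barrel's middle, level with the caps' underside; axis 14 mm above it. +x runs along the barrel to the eye, z up. Mouth at x = 56 mm, tail cap's end at -62, small tail loop's end at -80.
- barrel (a point): Middle of the barrel and of the rubber sleeve, on the axis (14 mm above the origin of spring_balance).
- eye (a point): Centre of the steel wire eye at the draw bar's end: a flat-lying ring, inside diameter 15.6 mm, outside 28 mm, 6 mm thick. 86 mm from the barrel's middle with the bar home; moves out with the bar. Frame turned like spring_balance.
- draw_bar (a joint): How far the white draw bar (14 x 14 mm) is drawn out of the barrel, m: 0 home, 0.055 at its stop. A spring pulls it back with 250 N/m. Thin black lines every 4 mm (1 N); the only thick line (3 mm wide) is the 10 N line: its middle is level with the mouth of the barrel at 0.040.
- stand: Load-cell stand fixed to the bench: dark base plate 190 x 90 x 10 mm; on it in a row a grey indicator box (top at 44 mm), grey angle bracket (top at 62 mm), flat steel S-shaped cell, pin block with the upright pin. Origin: centre of the plate's underside; +x runs along the plate from indicator to pin and is the direction in which the cell is pulled; z up.
- pin (a point): Foot of the upright steel pin, on its axis, on the flat top of the 22 x 26 mm pin block; 49 mm above the bench, 62 mm from the stand's origin toward +x, 33 mm inside the plate's end. The pin is 10 mm thick and 36 mm tall, its top 8 mm tapering to a 3.6 mm tip. Frame turned like stand.
- beaker: Small glass-clear beaker, 52 mm across and 63 mm high, stands on the bench; leave alone. Origin: centre of its underside.
- vial: Capped sample vial, 22 mm across and 60 mm high, stands on the bench; leave alone. Origin: centre of its underside.
- carton: Reagent carton, 63 x 105 x 50 mm, stands on the bench; leave alone. Origin: centre of its underside.
Not all that is in view belongs to the job. Of the things that look like the spring_balance, take the one that is farthest to the robot's right at the start.

How it is judged:
By the outcome, as a careful person would: the job done as asked, in the order asked, and still so for the second after the job is handed in, while the arm keeps its last pose, push and grip.
It also fails if it takes over 51 s, if anything falls off the work surface, if the arm or the gripper's body presses on something with over 40 N, if the wrist force passes 120 N, or if a joint passes its speed limit or range.

ROBOT

A 6-joint arm with a two-finger parallel gripper is mounted at the origin on the work surface; the furniture and walls round the work are solid. World frame = base frame: x ahead of the robot, y to its left, z up, the work surface at z = 0. Lengths are in m, angles in rad, forces in N, time in s.
With the tool pointing down it reaches from about 0.275 to 1 m from the base axis. Payload 8.4 kg.
Tool frame: the origin (TCP) lies at the very end of the fingers, on their centre line; the grasp point (between the pads) lies 19 mm behind it; z points along the fingers, y is the line along which they close (so a half turn about z gives the same grasp; the last joint's range is limited). The gripper opens to 85 mm and grips with 20 to 120 N. Pads are 22 mm wide; open, the fingers measure 114 mm over their backs; the gripper's body (76 mm by 85 mm) begins 54 mm behind the grasp point. The pads swing forward as they close: fully open they stand 13 mm farther back than shut.
Start: joints at [1.257, 0.353, 1.633, -0, 1.155, -0.002], TCP at [0.192, 0.595, 0.231] pointing down, gripper open.
Joint ranges: [-2.63, 2.63], [-0.92, 2.1], [0.06, 2.66], [-1.3, 4.44], [0, 2.69], [-3.02, 3.02]. Speed limits (rad/s): [2.22, 2.22, 2.79, 3.14, 3.14, 3.14].

INTERFACE

Orientations are given as [roll, pitch, yaw] about the fixed x, y, z axes, in that order (R = Rz(yaw) Ry(pitch) Rx(roll)).
In Python, from bench import readout, grab_frame, camera_info, ctrl gives the robot as it stands.
- The arm moves only by the tool jog_arm, never from a script. Its argument "targets" is a list of rows, each a list of 5 numbers: the shift along the tool's x, y, z in units of 40 mm (1.0 is 40 mm), then the turn about the tool's z in units of 10 degrees (1.0 is 10 degrees), then the opening, from 0 (shut) to 1 (fully open). In form: [[tx, ty, tz, twist, fingers], ...]. A call has 1 to 12 rows; each row is the pose to reach, as a shift and turn from the pose commanded when the call began, along the tool's axes at that moment; what a row does not reach only later rows make up. A row lasts 1/8 s, in which the tool goes at most 62.5 mm and 10.7 degrees, less where a joint would pass 70% of its speed; a pose out of reach is approached as far as the arm can. A call with a gripper value outside its range is refused whole. The fingers move at their own pace and stop on an object; the grip force is fixed at half the most. Time passes only in rows, so rows that repeat a pose let the fingers close. It gives the time, the measured TCP pose, the force, the opening and the grip force at its end, in the units of the state.
- readout.read_state(): the state, without advancing time (a new reading comes with each control period).
- grab_frame(name): name is "side" or "top" or "wrist"; returns (picture, depth): 420x560x3 uint8, red, green, blue; 420x560 float32, m along the optical axis (not along the pixel's ray), 0 where there is no reading.
- camera_info(name): a dict with "vertical_fov" (degrees; the focal length in pixels is half the picture's height over the tangent of half this angle, whatever the lens; pixels are square), "cx", "cy" (the principal point, pixels), "R" (3x3) and "t" (3): a world point X has camera coordinates R X + t. Camera axes: x right, y down, z forward; pixel columns grow to the right and rows downward; lengths in m; the calibration is good to about 2 mm. A picture is of the moment at which its call begins: read the wrist's pose just before it. camera_info takes no time and is no camera call; for the wrist camera it gives the pose at the moment of the call.
- ctrl.job_done(): hands the job in; it is judged then, once.
The state is a dict: "t": time; "joint_positions": joint angles; "qd": joint speeds; "joint_efforts": joint torques, N m; "tool_pos": TCP position; "tool_rot": TCP orientation; "force": force on the tool from outside, world axes, zero at the start; "wrist_torque": the same for the moment, N m; "opening": opening from 0.0 (shut) to 1.0 (fully open); "grip_force": force on a finger pad.
Only numpy, scipy, OpenCV 4.12 (cv2) and the standard library are available. Lean on these libraries where they do the work, as an engineer would, in place of code of your own. Each camera call takes 0.05 s, during which the arm holds its last target. There are 200 camera calls.

## Working session

There is one attempt and no reset: what is moved stays moved. The work goes in short steps, Python scripts to look and compute and a tool call to move; the robot and the scene stay as the last step left them, time stands still between calls to the robot, and variables do not carry over. Pictures are saved under pics/ and viewed, at most 10 in all, crops included, and the job is handed in when it is done.

Besides the shell and the picture viewer there is one more tool, called as a command line: name --pt "numbers of a row" for each row, then --argument value for the rest. jog_arm: Moves the arm, as the interface text tells. Its arguments: {"type":"object","properties":{"targets":{"type":"array"}},"required":["targets"]}

```bash
mkdir -p pics; cat > h.py <<'E'
import numpy as np, cv2
from bench import readout, grab_frame, camera_info, ctrl
def grab(n, save=None):
    ci=camera_info(n); im,d=grab_frame(n)
    if save: cv2.imwrite('pics/'+save, im[:,:,::-1])
    return im,d,ci
def foc(ci): return 210/np.tan(np.radians(ci['vertical_fov'])/2)
def ray(ci,u,v,z):
    "pixel -> world point on plane height z"
    R=np.array(ci['R']);t=np.array(ci['t']);f=foc(ci)
    r=R.T@np.array([(u-ci['cx'])/f,(v-ci['cy'])/f,1]);c=-R.T@t
    return c+r*(z-c[2])/r[2]
def cloud(ci,d):
    f=foc(ci);v,u=np.mgrid[:420,:560]
    P=np.stack([(u-ci['cx'])/f*d,(v-ci['cy'])/f*d,d],-1)
    W=(P-np.array(ci['t']))@np.array(ci['R']); W[d==0]=np.nan
    return W
def proj(ci,X):
    c=np.array(ci['R'])@X+np.array(ci['t']);f=foc(ci)
    return f*c[0]/c[2]+ci['cx'],f*c[1]/c[2]+ci['cy']
E
python3 - <<'E'
from h import *
for n in('top','side'):
    im,d,ci=grab(n,n+'0.png'); np.savez(n+'0.npz',im=im,d=d)
    print(n,ci)
print(readout.read_state())
E
```

```text
top {'vertical_fov': 57.296740879030246, 'cx': 277.5451518411228, 'cy': 208.57322661968806, 'R': array([[-0.01763892, -0.99981657,  0.00746332],
       [-0.99249001,  0.016605  , -0.12119345],
       [ 0.12104729, -0.00954499, -0.99260085]]), 't': array([0.02233754, 0.48987046, 1.2324136 ])}
side {'vertical_fov': 52.7114305615899, 'cx': 278.6157466833307, 'cy': 215.1217440854785, 'R': array([[ 0.98637329, -0.1642952 ,  0.00864957],
       [-0.09744817, -0.62578831, -0.77388168],
       [ 0.13255784,  0.76249333, -0.63327114]]), 't': array([-0.47948468,  0.1055556 ,  1.12241925])}
{'t': 0.1, 'joint_positions': array([ 1.25658614e+00,  3.53574774e-01,  1.63405385e+00,  1.29977705e-05,
        1.15521932e+00, -2.40424705e-03]), 'qd': array([ 0.00092066, -0.00133426, -0.00283083,  0.00144784,  0.0009458 ,
        0.00106491]), 'joint_efforts': array([-1.25852705e-03, -6.06361628e+01, -3.42818820e+01, -6.54151131e-05,
        3.88270011e-03,  1.39514700e-05]), 'tool_pos': array([0.19160191, 0.59445442, 0.23064186]), 'tool_rot': array([-3.14033740e+00, -1.49028382e-05,  2.82978145e+00]), 'force': array([-0.106444  ,  0.60291089,  0.59807232]), 'wrist_torque': array([ 0.00865375,  0.00943279, -0.04110025]), 'grip_force': 0.0, 'opening': 1.0007969108139123}
```

View pics/top0.png

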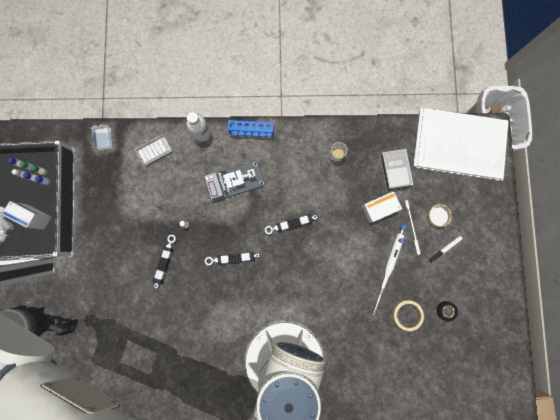

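View pics/side0.png

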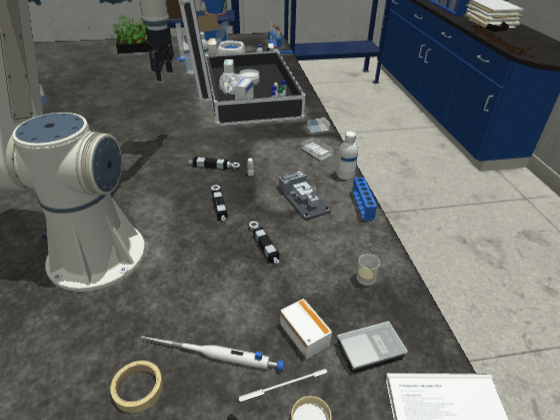

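```bash
python3 - <<'E'
from h import *
z=np.load('top0.npz');im,d=z['im'],z['d'];ci=camera_info('top')
c=im[140:280,140:360]; cv2.imwrite('pics/crop1.png',cv2.resize(c,None,fx=3.6,fy=3.6,interpolation=cv2.INTER_CUBIC)[:,:,::-1])
W=cloud(ci,d); np.save('W.npy',W)
H=W[...,2]
print('bench z',np.nanmedian(H[230:300,320:370]))
m=np.nan_to_num(H)>0.012
n,l,s,cc=cv2.connectedComponentsWithStats(m.astype(np.uint8))
for i in range(1,n):
    if 8<s[i,4]<3000: print(s[i],cc[i].round(1),W[l==i].mean(0).round(3),'zmax',H[l==i].max().round(3))
E
```

```text
bench z -0.0005470705029868532
[ 414  108   94   70 2096] [457.5 143.3] [ 0.706 -0.603  0.014] zmax 0.02
[187 112  23  29 484] [197.6 126.3] [0.748 0.263 0.103] zmax 0.159
[456 113   7   3  11] [458.7 113.8] [ 0.81  -0.616  0.014] zmax 0.018
[473 117   8   6  21] [476.3 119.5] [ 0.789 -0.674  0.014] zmax 0.017
[495 119   7   4  16] [497.8 120.4] [ 0.784 -0.748  0.014] zmax 0.018
[228 120  45  16 363] [249.8 126. ] [0.765 0.101 0.051] zmax 0.06
[501 122   6   5   9] [503.3 123.2] [ 0.774 -0.767  0.014] zmax 0.016
[ 91 125  20  25 175] [100.4 136.5] [0.746 0.606 0.022] zmax 0.035
[458 127  13   8  32] [464.6 130.4] [ 0.751 -0.631  0.014] zmax 0.017
[445 131   7   9  20] [447.8 135.4] [ 0.734 -0.572  0.014] zmax 0.018
[463 132   6   6  14] [465.3 134.9] [ 0.735 -0.633  0.013] zmax 0.016
[135 134  36  30 305] [151.9 149.6] [0.699 0.434 0.018] zmax 0.031
[330 142  17  19 241] [338.1 150.8] [ 0.68  -0.191  0.036] zmax 0.065
[382 149  31  41 940] [397. 169.] [ 0.617 -0.388  0.027] zmax 0.036
[501 148   5   5  12] [503.2 149.6] [ 0.681 -0.758  0.014] zmax 0.017
[253 162   5   4  10] [254.8 1
[... 297 characters left out ...]
 zmax 0.059
[427 205  25  22 164] [439.6 214.7] [ 0.462 -0.521  0.023] zmax 0.039
[265 214  52  20 348] [291.6 223. ] [ 0.442 -0.032  0.024] zmax 0.033
[442 215   4   4   9] [443.4 216.3] [ 0.457 -0.538  0.014] zmax 0.016
[180 221   9   7  51] [183.8 223.9] [0.444 0.316 0.047] zmax 0.064
[374 225  33  88 461] [392. 259.] [ 0.32  -0.356  0.022] zmax 0.046
[153 235  23  53 388] [163.1 262.2] [0.322 0.387 0.024] zmax 0.034
[430 237  32  24 120] [445.5 248.8] [ 0.349 -0.537  0.015] zmax 0.021
[205 252  54  13 355] [232.6 257.8] [0.332 0.162 0.024] zmax 0.033
[393 300  31  31 329] [408.2 315.1] [ 0.141 -0.399  0.022] zmax 0.032
[438 301  20  20 234] [447.6 310.9] [ 0.151 -0.528  0.017] zmax 0.025
```

View pics/crop1.png

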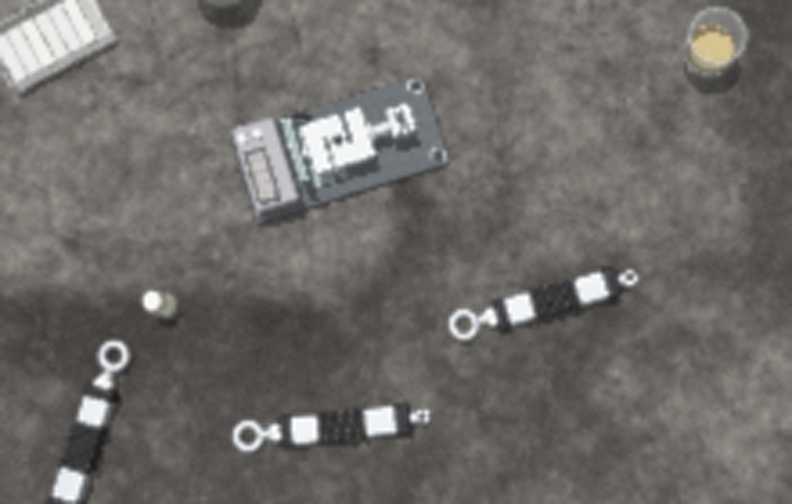

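Top view: candidate balances at (164,262), (232,259) and (291,223). The third one lies farthest to the robot's right (y≈-0.03), and the crop shows its eye at (269,230) and tail at (315,217). The stand's pin block is at about (251,174) and its indicator at (214,186). The beaker is at (338,152).

```bash
python3 - <<'E'
from h import *
z=np.load('top0.npz');im=z['im'];ci=camera_info('top');W=np.load('W.npy');H=np.nan_to_num(W[...,2])
def axis(P):
    c=P.mean(0);u,s,v=np.linalg.svd(P-c,full_matrices=False);return c,v[0]
m=np.zeros(H.shape,bool);m[212:236,262:320]=1
P=W[m&(H>.012)][:,:2];c,a=axis(P)
eye=ray(ci,140+463/3.6,140+324/3.6,.014)[:2]; tail=ray(ci,140+628/3.6,140+277/3.6,.014)[:2]
print('pca',c,np.degrees(np.arctan2(*a[::-1])),'eye',eye,'tail',tail,'len',np.linalg.norm(eye-tail),'expect ~.160')
d=(eye-tail)/np.linalg.norm(eye-tail);print('yaw',np.degrees(np.arctan2(d[1],d[0])),'barrel',eye-.086*d)
# stand plate corners (crop px) : far pin end corners
q=[(424,78),(448,160),(258,222),(234,128)]
for u,v in q[:2]: print(ray(ci,140+u/3.6,140+v/3.6,.01))
for u,v in q[2:]: print(ray(ci,140+u/3.6,140+v/3.6,.044))
m[:]=0;m[160:205,200:275]=1
for lo,hi in((.005,.02),(.038,.048),(.066,.1)):
    P=W[m&(H>lo)&(H<hi)];print(lo,len(P),P.mean(0),cv2.minAreaRect(P[:,:2].astype(np.float32)*1000))
    if lo>.06: print(P.round(3))
w=camera_info('wrist');R=np.array(w['R']);print('wrist cam',-R.T@w['t'],R[2],w['vertical_fov'],readout.read_state()['tool_pos'],R)
E
```

```text
pca [ 0.44228624 -0.03153718] -75.35275713739941 eye [0.42133584 0.04451435] tail [ 0.4620708  -0.10816588] len 0.15802085817140923 expect ~.160
yaw 104.93850321395601 barrel [ 0.4435051  -0.03857911]
[0.65359911 0.07779403 0.01      ]
[0.57498318 0.05629825 0.01      ]
[0.51462181 0.22766285 0.044     ]
[0.60135581 0.24973798 0.044     ]
0.005 744 [0.59219987 0.13021682 0.00989816] ((588.02099609375, 146.9003448486328), (248.6038818359375, 149.9212646484375), 87.99969482421875)
0.038 529 [0.57850444 0.18923621 0.04370812] ((587.11376953125, 166.2676239013672), (81.91372680664062, 161.1500701904297), 17.277196884155273)
0.066 11 [0.59526047 0.12402407 0.07598428] ((586.397705078125, 144.42681884765625), (9.199555397033691, 105.75723266601562), 24.516109466552734)
[[0.61  0.103 0.077]
 [0.609 0.1   0.082]
 [0.61  0.097 0.078]
 [0.607 0.103 0.077]
 [0.606 0.1   0.082]
 [0.606 0.097 0.08 ]
 [0.603 0.1   0.078]
 [0.603 0.097 0.079]
 [0.568 0.194 0.067]
 [0.565 0.185 0.067]
 [0.562 0.188 0.066]]
wrist cam [0.11190166 0.61994895 0.37236925] [ 0.30553561 -0.10014937 -0.9468992 ] 67.55036205012625 [0.19160191 0.59445442 0.23064186] [[ 0.30640629  0.9518991  -0.00181019]
 [ 0.90153379 -0.2895828   0.32152547]
 [ 0.30553561 -0.10014937 -0.9468992 ]]
```

```bash
cat >> h.py <<'E'
from scipy.spatial.transform import Rotation as Ro
def plan(target,yawdeg):
    s=readout.read_state();R=Ro.from_euler('xyz',s['tool_rot'])
    d=R.inv().apply(np.array(target)-s['tool_pos'])/.04
    Rt=Ro.from_euler('xyz',[np.pi,0,np.radians(yawdeg)])
    tw=np.degrees((R.inv()*Rt).as_rotvec())/10
    print('t',round(s['t'],2),'pos',s['tool_pos'].round(4),'rot',np.degrees(s['tool_rot']).round(2),'shift',d.round(3),'twist',tw.round(3),'F',s['force'].round(2),'open',round(s['opening'],3),'grip',round(s['grip_force'],1))
E
python3 -c "
from h import *
plan([.4435,-.0386,.16],104.8)"
```

```text
t 0.1 pos [0.1916 0.5945 0.2306] rot [-179.93   -0.    162.13] shift [-10.849 -13.129   1.782] twist [-7.000e-03  4.000e-03  5.733e+00] F [-0.11  0.6   0.6 ] open 1.001 grip 0.0
```

jog_arm --pt "-10.85 -13.13 1.78 5.73 1" --pt "-10.85 -13.13 1.78 5.73 1" --pt "-10.85 -13.13 1.78 5.73 1" --pt "-10.85 -13.13 1.78 5.73 1" --pt "-10.85 -13.13 1.78 5.73 1" --pt "-10.85 -13.13 1.78 5.73 1" --pt "-10.85 -13.13 1.78 5.73 1" --pt "-10.85 -13.13 1.78 5.73 1" --pt "-10.85 -13.13 1.78 5.73 1" --pt "-10.85 -13.13 1.78 5.73 1" --pt "-10.85 -13.13 1.78 5.73 1" --pt "-10.85 -13.13 1.78 5.73 1"

```text
t: 1.6
tool_pos: [0.4446, -0.0416, 0.1596]
tool_rot: [-3.141, 0.0, 1.824]
force: [-0.9, 0.4, 0.0]
opening: 1.0
grip_force: 0.0
```

jog_arm --pt "0 0 0 0 1" --pt "0 0 0 0 1" --pt "0 0 0 0 1"

```text
t: 1.98
tool_pos: [0.4435, -0.037, 0.1602]
tool_rot: [3.141, 0.0, 1.832]
force: [0.8, 0.1, 0.4]
opening: 0.995
grip_force: 0.0
```

```bash
python3 -c "
from h import *
plan([.4435,-.0386,.16],104.8)
im,d,ci=grab('wrist','w1.png');np.savez('w1.npz',im=im,d=d,R=ci['R'],t=ci['t'])"
```

```text
t 1.98 pos [ 0.4435 -0.037   0.1602] rot [179.99   0.   104.96] shift [-0.039 -0.01   0.006] twist [0.001 0.    0.016] F [0.84 0.09 0.41] open 0.995 grip 0.0
```

View pics/w1.png

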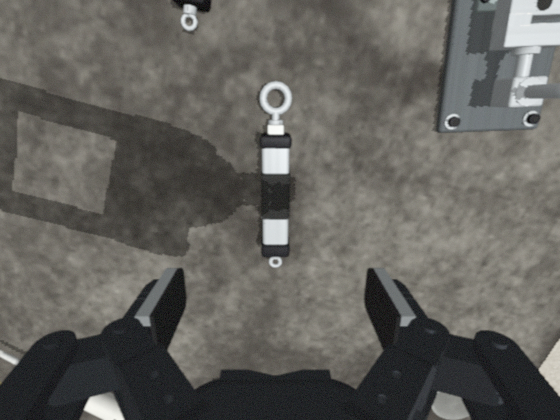

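The wrist view shows the balance upright in the picture: eye at (275,98), tail loop at (275,262), sleeve at about (275,195). Part of the stand is at the upper right, with plate-end bolts at (453,121) and (532,118).

```bash
python3 - <<'E'
from h import *
z=np.load('w1.npz');im=z['im'];ci=dict(camera_info('wrist'));print(ci['vertical_fov'],ci['cx'],ci['cy'])
ci['R']=z['R'];ci['t']=z['t']
W=cloud(ci,z['d']);H=np.nan_to_num(W[...,2])
m=np.zeros(H.shape,bool);m[70:275,240:310]=1
k=m&(H>.018)&(H<.04);P=W[k]
r=cv2.minAreaRect((P[:,:2]*1000).astype(np.float32));print('barrel rect mm',r,'ztop',np.percentile(P[:,2],[5,50,95]))
k=m&(H>.009);k[140:]=0;k[117:]=0;P=W[k];r=cv2.minAreaRect((P[:,:2]*1000).astype(np.float32));print('eye',r,P[:,2].mean())
eye=ray(ci,275,98,.017);tail=ray(ci,275,262,.016);print(eye,tail,np.linalg.norm(eye-tail))
# dark cap ends at barrel: rows
for v in (134,148,177,216,244,257): print(v,ray(ci,275,v,.027))
b=[ray(ci,453,121,.012),ray(ci,532,118,.012)];print('bolts',b)
E
```

```text
67.55036205012625 274.8450349216748 206.55189233561464
barrel rect mm ((442.5770263671875, -38.374107360839844), (27.138330459594727, 134.81455993652344), 15.059473991394043) ztop [0.02060144 0.02576249 0.02755135]
eye ((420.88134765625, 44.3074951171875), (27.210453033447266, 27.431726455688477), 50.54288864135742) 0.01547118185371475
[0.42086454 0.04432687 0.017     ] [ 0.46187464 -0.10888409  0.016     ] 0.1586077780707615
134 [0.42841529 0.01608759 0.027     ]
148 [0.4314985 0.0045687 0.027    ]
177 [ 0.43817313 -0.02036773  0.027     ]
216 [ 0.44781667 -0.05639606  0.027     ]
244 [ 0.45526341 -0.08421713  0.027     ]
257 [ 0.45888308 -0.09774022  0.027     ]
bolts [array([0.57940816, 0.06667342, 0.012     ]), array([0.64623926, 0.08722161, 0.012     ])]
```

jog_arm --pt "-0.02 -0.01 1.5 0 1" --pt "-0.02 -0.01 2.6 0 1" --pt "-0.02 -0.01 2.8 0 1" --pt "-0.02 -0.01 2.8 0 1" --pt "-0.02 -0.01 2.8 0 1"

```text
t: 2.65
tool_pos: [0.4448, -0.039, 0.0496]
tool_rot: [3.139, 0.001, 1.83]
force: [0.7, -0.0, 0.1]
opening: 0.999
grip_force: 0.0
```

```bash
python3 -c "
from h import *
plan([.4431,-.0388,.003],105)"
```

```text
t 2.65 pos [ 0.4448 -0.039   0.0496] rot [1.7986e+02 5.0000e-02 1.0485e+02] shift [ 0.017 -0.043  1.165] twist [ 0.014  0.005 -0.015] F [ 0.66 -0.03  0.05] open 0.999 grip 0.0
```

jog_arm --pt "0 -0.02 0.6 0 1" --pt "0 -0.02 1.0 0 1" --pt "0 -0.02 1.12 0 1" --pt "0 -0.02 1.12 0 1" --pt "0 -0.02 1.12 0 1" --pt "0 -0.02 1.12 0 0.6" --pt "0 -0.02 1.12 0 0.4" --pt "0 -0.02 1.12 0 0.2" --pt "0 -0.02 1.12 0 0" --pt "0 -0.02 1.12 0 0" --pt "0 -0.02 1.12 0 0" --pt "0 -0.02 1.12 0 0"

```text
t: 4.15
tool_pos: [0.4429, -0.0392, 0.0036]
tool_rot: [3.141, 0.0, 1.83]
force: [-1.6, -0.6, 6.0]
opening: 0.291
grip_force: 59.3
```

jog_arm --pt "0 0 0 0 0" --pt "0 0 0 0 0" --pt "0 0 0 0 0"

```text
t: 4.53
tool_pos: [0.4429, -0.0392, 0.0036]
tool_rot: [3.141, 0.0, 1.83]
force: [-0.5, 0.3, 6.3]
opening: 0.292
grip_force: 59.3
```

jog_arm --pt "0 0 -0.3 0 0" --pt "0 0 -1 0 0" --pt "0 0 -2 0 0" --pt "0 0 -3.2 0 0" --pt "0.05 1 -3.5 0 0" --pt "0.1 2.2 -3.5 0 0" --pt "0.13 3.2 -3.5 0 0" --pt "0.13 3.58 -3.5 0 0" --pt "0.13 3.58 -3.5 0 0" --pt "0.13 3.58 -3.5 0 0" --pt "0.13 3.58 -3.5 0 0"

```text
t: 5.9
tool_pos: [0.5786, 0.0021, 0.1433]
tool_rot: [-3.141, -0.0, 1.829]
force: [0.1, -0.4, -1.9]
opening: 0.291
grip_force: 59.3
```

```bash
python3 -c "
from h import *
plan([.4431,-.0388,.003],105)
im,d,ci=grab('wrist','w2.png');np.savez('w2.npz',im=im,d=d,R=ci['R'],t=ci['t'])"
```

```text
t 5.9 pos [0.5786 0.0021 0.1433] rot [-1.7995e+02 -1.0000e-02  1.0481e+02] shift [-0.122 -3.534  3.51 ] twist [-0.005 -0.001 -0.019] F [ 0.05 -0.37 -1.87] open 0.291 grip 59.3
```

View pics/w2.png

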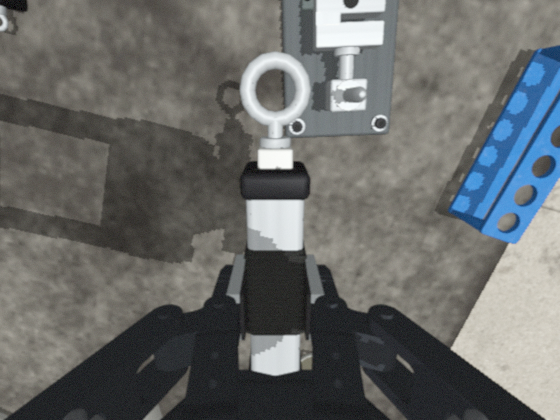

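Held balance: the eye is at (275,88), hanging level. The stand is to its right: pin block at about (348,95), pin tip near (360,95), plate-end corners at about (290,136) and (389,132).

```bash
python3 - <<'E'
from h import *
z=np.load('w2.npz');im=z['im'];ci=dict(camera_info('wrist'));ci['R']=z['R'];ci['t']=z['t']
W=cloud(ci,z['d']);H=np.nan_to_num(W[...,2])
m=np.zeros(H.shape,bool);m[50:128,238:312]=1
k=m&(H>.12);k[122:]=0;P=W[k];print('eye rect',cv2.minAreaRect((P[:,:2]*1000).astype(np.float32)),'z',np.percentile(P[:,2],[5,50,95]))
g=cv2.cvtColor(im,cv2.COLOR_RGB2GRAY)
# barrel/caps height front/back for level
for v in(180,215,240,350): print('barrel top',v,W[v,270:280].mean(0).round(4))
# eye-bar axis
m[:]=0;m[60:135,300:420]=1
k=m&(H>.044)&(H<.0535);n,l,s,c=cv2.connectedComponentsWithStats(k.astype(np.uint8))
for i in range(1,n):
    if s[i,4]>60:
        P=W[l==i];print('block?',s[i],P.mean(0),cv2.minAreaRect((P[:,:2]*1000).astype(np.float32)))
k=m&(H>.056)&(H<.1);print('pin pts',k.sum(),np.argwhere(k)[:,::-1].mean(0));P=W[k]
for lo in (.056,.066,.076,.081): q=P[(P[:,2]>=lo)];print(lo,len(q),q.mean(0).round(4))
# plate edges
m[:]=0;m[0:150,270:410]=1;k=m&(H>.006)&(H<.0135)
P=W[k];e=np.array([np.cos(np.radians(-75)),np.sin(np.radians(-75))]);nn=np.array([-e[1],e[0]])
u=P[:,:2]@e;w=P[:,:2]@nn
end=[];
for a in np.arange(w.min()+.005,w.max()-.005,.004):
    s=(abs(w-a)<.002)
    if s.sum(): end.append((a,u[s].max()))
end=np.array(end);p=np.polyfit(end[:,0],end[:,1],1);print('end edge rel deg',np.degrees(np.arctan(p[0])),'u',np.polyval(p,w.mean()),end.round(4).tolist())
sd=[]
for a in np.arange(u.min()+.003,u.max()-.006,.004):
    s=abs(u-a)<.002
    if s.sum(): sd.append((a,w[s].min(),w[s].max()))
sd=np.array(sd);print(sd.round(4).tolist())
for j in(1,2): print('side deg',np.degrees(np.arctan(np.polyfit(sd[:,0],sd[:,j],1)[0])))
E
```

```text
eye rect ((554.9041748046875, 86.4957275390625), (27.540803909301758, 25.786331176757812), 14.801525115966797) z [0.153563   0.15530364 0.15662302]
barrel top 180 [0.5638 0.0537 0.1671]
barrel top 215 [0.5677 0.039  0.1649]
barrel top 240 [0.5706 0.0282 0.165 ]
barrel top 350 [ 0.5853 -0.0276  0.1649]
block? [329  78  38  34 847] [0.60367965 0.09804669 0.04745983] ((605.908447265625, 98.62842559814453), (26.34035301208496, 22.016254425048828), 17.757362365722656)
pin pts 303 [355.14191419  94.3960396 ]
0.056 303 [0.6042 0.098  0.0756]
0.066 258 [0.6046 0.0981 0.0781]
0.076 198 [0.6051 0.0983 0.0802]
0.081 76 [0.6055 0.0986 0.083 ]
end edge rel deg -1.766531635872952 u 0.09419511878908607 [[0.5685, 0.0945], [0.5725, 0.0953], [0.5765, 0.0955], [0.5805, 0.0955], [0.5845, 0.0955], [0.5885, 0.0946], [0.5925, 0.0946], [0.5965, 0.0947], [0.6005, 0.0947], [0.6045, 0.0947], [0.6085, 0.0948], [0.6125, 0.0939], [0.6165, 0.0939], [0.6205, 0.094], [0.6245, 0.0939], [0.6285, 0.094], [0.6325, 0.093], [0.6365, 0.093], [0.6405, 0.0931], [0.6445, 0.0931], [0.6485, 0.0932]]
[[-0.0045, 0.5635, 0.6531], [-0.0005, 0.5643, 0.6528], [0.0035, 0.5643, 0.6537], [0.0075, 0.5644, 0.6532], [0.0115, 0.5643, 0.6534], [0.0155, 0.5644, 0.653], [0.0195, 0.5644, 0.654], [0.0235, 0.5644, 0.6533], [0.0275, 0.5652, 0.6539], [0.0315, 0.5668, 0.6545], [0.0355, 0.5756, 0.6543], [0.0395, 0.5804, 0.655], [0.0435, 0.5653, 0.6541], [0.0475, 0.5654, 0.6546], [0.0515, 0.5662, 0.6552], [0.0555, 0.5662, 0.6548], [0.0595, 0.5662, 0.6557], [0.0635, 0.5663, 0.6547], [0.0675, 0.5663, 0.6553], [0.0715, 0.5664, 0.6556], [0.0755, 0.5799, 0.6554], [0.0795, 0.5747, 0.6558], [0.0835, 0.5672, 0.6566], [0.0875, 0.5673, 0.656]]
side deg 4.099827525232125
side deg 2.044914135739756
```

jog_arm --pt "0 0.5 0 -0.1 0" --pt "0 1.0 0 -0.2 0" --pt "0 1.37 0 -0.2 0" --pt "0 1.37 0.5 -0.2 0" --pt "0 1.37 1.0 -0.2 0" --pt "0 1.37 1.25 -0.2 0" --pt "0 1.37 1.25 -0.2 0" --pt "0 1.37 1.25 -0.2 0" --pt "0 1.37 1.25 -0.2 0" --pt "0 1.37 1.25 -0.2 0" --pt "0 1.37 1.25 -0.2 0"

```text
t: 7.32
tool_pos: [0.6329, 0.0165, 0.0936]
tool_rot: [3.141, 0.0, 1.865]
force: [-0.7, -0.2, -1.5]
opening: 0.292
grip_force: 59.4
```

```bash
python3 - <<'E'
from h import *
plan([.6309,.0161,.0933],107)
im,d,ci=grab('wrist','w3.png');np.savez('w3.npz',im=im,d=d,R=ci['R'],t=ci['t'])
cv2.imwrite('pics/w3c.png',cv2.resize(im[0:240,180:420],None,fx=2.5,fy=2.5,interpolation=cv2.INTER_CUBIC)[:,:,::-1])
E
```

```text
t 7.33 pos [0.6329 0.0165 0.0936] rot [1.7997e+02 1.0000e-02 1.0684e+02] shift [ 0.005 -0.052  0.007] twist [ 0.003  0.001 -0.016] F [-0.69 -0.15 -1.53] open 0.292 grip 59.4
```

View pics/w3c.png

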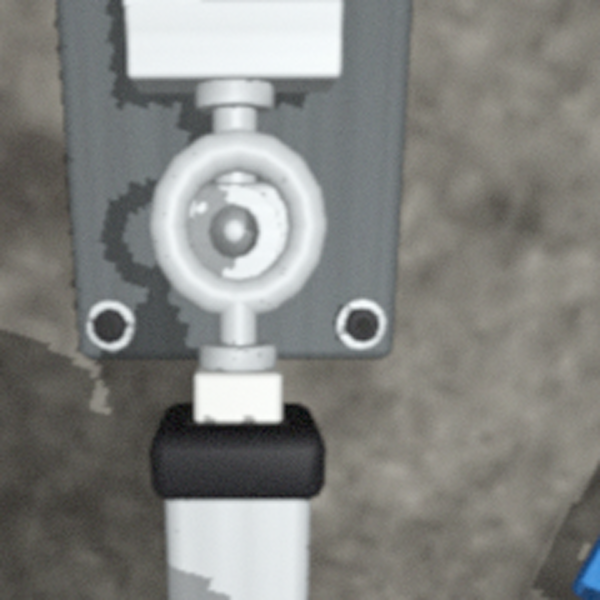

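The pin tip at (274,92.4) shows inside the ring, whose centre is at (275.6,88.8). Next I correct for parallax.

```bash
python3 - <<'E'
from h import *
z=np.load('w3.npz');im=z['im'];ci=dict(camera_info('wrist'));ci['R']=z['R'];ci['t']=z['t']
W=cloud(ci,z['d']);H=np.nan_to_num(W[...,2])
k=(H>.097)&(H<.115);k[:,:235]=0;k[:,315:]=0;k[130:]=0
v,u=np.nonzero(k);print('ring px',u.min(),u.max(),v.min(),v.max(),'ztop',np.percentile(H[k],[50,95]))
c=(u.min()+u.max())/2;vc=v.min()+(u.max()-u.min())/2
e=ray(ci,c,vc,.104);p=ray(ci,274,92.4,.085);p2=ray(ci,274.0,92.4,.083)
d=Ro.from_euler('xyz',readout.read_state()['tool_rot']).inv().apply(p-e)/.04
print(c,vc,'eye',e,'pin',p,'tool shift',d.round(3))
E
```

```text
ring px 239 309 51 129 ztop [0.10548262 0.10682283]
274.0 86.0 eye [0.60614938 0.10040547 0.104     ] pin [0.60667842 0.09852639 0.085     ] tool shift [-0.049 -0.001  0.475]
```

jog_arm --pt "-0.03 -0.01 0 0 0" --pt "-0.03 -0.01 0.2 0 0" --pt "-0.03 -0.01 0.4 0 0" --pt "-0.03 -0.01 0.55 0 0" --pt "-0.03 -0.01 0.7 0 0" --pt "-0.03 -0.01 0.7 0 0" --pt "-0.03 -0.01 0.7 0 0"

```text
t: 8.25
tool_pos: [0.6329, 0.0153, 0.0654]
tool_rot: [3.141, 0.0, 1.865]
force: [-0.4, 0.7, -1.3]
opening: 0.29
grip_force: 59.4
```

```bash
python3 - <<'E'
from h import *
plan([.6309,.0161,.05],107)
im,d,ci=grab('wrist','w4.png')
im2,d2,ci2=grab('side','s4.png')
a=cv2.resize(im[0:200,180:380],(500,500),interpolation=cv2.INTER_CUBIC)
u,v=map(int,proj(ci2,np.array([.61,.07,.07])))
b=cv2.resize(im2[v-35:v+35,u-35:u+35],(500,500),interpolation=cv2.INTER_CUBIC)
cv2.imwrite('pics/c4.png',cv2.resize(np.hstack([a,b]),(800,400))[:,:,::-1])
E
```

```text
t 8.25 pos [0.6329 0.0153 0.0654] rot [179.99   0.   106.84] shift [ 0.035 -0.042  0.385] twist [ 0.001  0.    -0.016] F [-0.39  0.75 -1.31] open 0.29 grip 59.4
```

View pics/c4.png

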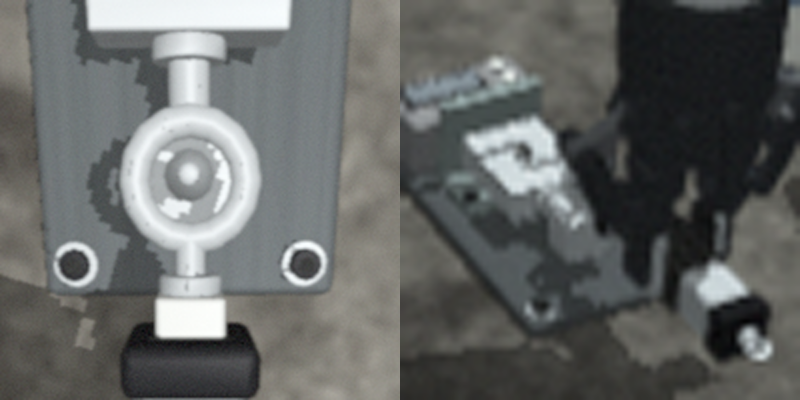

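The pin stands centred in the eye with no contact force. Now I lower the rest and begin the pull.

jog_arm --pt "0 0 0.18 0 0" --pt "0 0 0.35 0 0" --pt "0 0 0.35 0 0" --pt "0 0 0.35 0 0"

```text
t: 8.85
tool_pos: [0.6327, 0.0152, 0.0512]
tool_rot: [-3.141, -0.0, 1.865]
force: [0.6, -0.5, -1.0]
opening: 0.291
grip_force: 59.4
```

jog_arm --pt "-0.1 0 0 0 0" --pt "-0.25 0 0 0 0" --pt "-0.4 0 0 0 0" --pt "-0.55 0 0 0 0" --pt "-0.7 0 0 0 0" --pt "-0.82 0 0 0 0" --pt "-0.92 0 0 0 0" --pt "-0.92 0 0 0 0" --pt "-0.92 0 0 0 0" --pt "-0.92 0 0 0 0"

```text
t: 10.1
tool_pos: [0.643, -0.0192, 0.0511]
tool_rot: [-3.141, -0.002, 1.864]
force: [-1.5, 7.9, -2.2]
opening: 0.289
grip_force: 59.3
```

```bash
python3 - <<'E'
from h import *
plan([.6309,.0161,.05],107)
im,d,ci=grab('wrist','w5.png');np.savez('w5.npz',im=im,d=d,R=ci['R'],t=ci['t'])
cv2.imwrite('pics/c5.png',cv2.resize(im[0:240,200:360],None,fx=2.5,fy=2.5,interpolation=cv2.INTER_CUBIC)[:,:,::-1])
g=cv2.cvtColor(im,cv2.COLOR_RGB2GRAY);print(g[0:210,268:282].mean(1).round().astype(int).tolist())
E
```

```text
t 10.1 pos [ 0.643  -0.0192  0.0511] rot [-1.7996e+02 -1.0000e-01  1.0680e+02] shift [ 0.933 -0.034  0.029] twist [-0.004 -0.01  -0.02 ] F [-1.52  7.93 -2.16] open 0.289 grip 59.3
[105, 106, 109, 125, 167, 214, 234, 241, 241, 242, 242, 242, 242, 243, 239, 222, 203, 203, 210, 213, 221, 231, 237, 240, 235, 228, 221, 217, 215, 213, 212, 212, 212, 212, 212, 211, 211, 212, 212, 211, 211, 210, 209, 205, 192, 204, 217, 221, 222, 221, 222, 219, 219, 220, 212, 188, 176, 224, 243, 252, 253, 253, 253, 253, 252, 253, 253, 253, 252, 252, 252, 252, 252, 252, 252, 252, 252, 252, 252, 252, 252, 252, 252, 251, 252, 251, 251, 252, 253, 244, 175, 101, 179, 242, 252, 251, 251, 251, 251, 252, 246, 204, 124, 164, 240, 252, 251, 250, 250, 250, 251, 245, 203, 123, 163, 240, 251, 250, 250, 250, 250, 251, 243, 185, 109, 176, 241, 251, 250, 249, 250, 250, 246, 218, 140, 137, 217, 246, 249, 249, 248, 249, 250, 242, 182, 107, 175, 239, 249, 249, 248, 248, 249, 243, 199, 126, 172, 238, 249, 248, 248, 248, 249, 241, 179, 100, 159, 207, 159, 73, 33, 25, 27, 31, 38, 42, 48, 53, 59, 68, 72, 71, 69, 68, 66, 63, 61, 59, 56, 57, 54, 52, 50, 49, 48, 47, 45, 39, 42, 142, 218, 229, 228, 228, 227, 228, 227, 227, 227, 227]
```

View pics/c5.png

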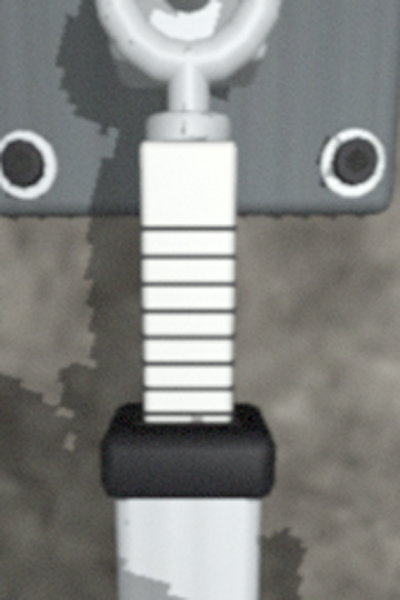

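The wrist view shows 8 thin lines, the eighth at row 165 and the mouth at about row 169 (10.6 px per 4 mm). That puts the draw at about 33.5 mm, so about 6.5 mm more is needed.

jog_arm --pt "-0.06 0 0 0 0" --pt "-0.12 0 0 0 0" --pt "-0.16 0 0 0 0" --pt "-0.16 0 0 0 0" --pt "-0.16 0 0 0 0" --pt "-0.16 0 0 0 0" --pt "-0.16 0 0 0 0"

```text
t: 11.02
tool_pos: [0.6447, -0.0251, 0.051]
tool_rot: [-3.141, -0.002, 1.864]
force: [-0.9, 10.2, -1.2]
opening: 0.296
grip_force: 59.4
```

```bash
python3 - <<'E'
from h import *
plan([.6309,.0161,.05],107)
im,d,ci=grab('wrist','w6.png');np.savez('w6.npz',im=im,d=d,R=ci['R'],t=ci['t'])
cv2.imwrite('pics/c6.png',cv2.resize(im[110:200,230:320],None,fx=6.6,fy=6.6,interpolation=cv2.INTER_CUBIC)[:,:,::-1])
g=cv2.cvtColor(im,cv2.COLOR_RGB2GRAY);print(g[60:190,268:282].mean(1).round().astype(int).tolist())
W=cloud(ci,d)
for v in(150,160,165,175,185,205,220,240): print(v,W[v,270:280].mean(0).round(4))
E
```

```text
t 11.03 pos [ 0.6447 -0.0251  0.051 ] rot [-1.7995e+02 -1.2000e-01  1.0680e+02] shift [ 1.084 -0.032  0.028] twist [-0.005 -0.012 -0.02 ] F [-0.91 10.19 -1.19] open 0.296 grip 59.4
[252, 252, 252, 252, 252, 252, 252, 252, 252, 252, 252, 250, 225, 150, 114, 195, 244, 252, 252, 251, 251, 251, 252, 247, 205, 125, 164, 241, 252, 251, 251, 250, 251, 251, 248, 223, 148, 140, 219, 247, 251, 250, 250, 250, 250, 252, 242, 173, 118, 196, 243, 250, 250, 250, 250, 250, 251, 242, 172, 118, 196, 243, 250, 250, 249, 249, 250, 244, 198, 116, 162, 239, 250, 249, 249, 248, 249, 250, 240, 169, 115, 195, 242, 249, 249, 248, 248, 250, 242, 179, 104, 173, 239, 249, 248, 248, 248, 249, 242, 199, 125, 172, 238, 248, 248, 245, 221, 148, 63, 46, 33, 25, 24, 32, 37, 43, 47, 53, 60, 68, 74, 73, 70, 68, 65, 63, 61, 59, 57, 56]
150 [0.6251 0.036  0.0682]
160 [0.6262 0.0321 0.0677]
165 [0.6268 0.0302 0.0679]
175 [0.6276 0.0277 0.0742]
185 [0.6287 0.024  0.0748]
205 [0.6312 0.0156 0.0729]
220 [0.6332 0.0092 0.0723]
240 [6.358e-01 6.000e-04 7.240e-02]
```

View pics/c6.png

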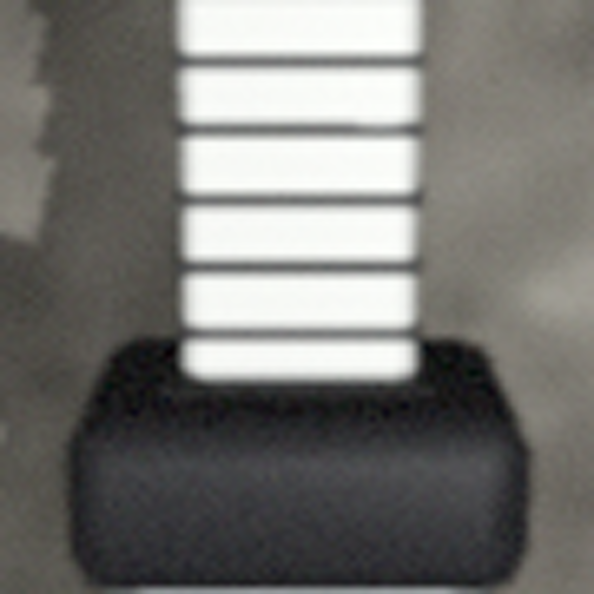

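Nine lines now show, the ninth at row 160.0, and the thick line is just emerging at the mouth (row 168.3). The ninth line should stand 10 px (4 mm) above the mouth, at row 158.3, so about 0.7 mm remains.

jog_arm --pt "-0.02 0 0 0 0" --pt "-0.02 0 0 0 0" --pt "-0.02 0 0 0 0" --pt "-0.02 0 0 0 0"

```text
t: 11.58
tool_pos: [0.6449, -0.0258, 0.051]
tool_rot: [-3.141, -0.002, 1.864]
force: [-2.2, 9.4, -1.9]
opening: 0.293
grip_force: 59.4
```

```bash
python3 - <<'E'
from h import *
plan([.6309,.0161,.05],107)
a=[];
for i in range(6):
    im,d,ci=grab('wrist','w7_%d.png'%i);a.append(im.astype(float))
im=np.mean(a,0);np.save('w7.npy',im)
g=im.mean(2);p=g[120:185,262:288].mean(1);print([(120+i,int(x)) for i,x in enumerate(p)][15:])
c=cv2.resize(im[140:185,245:305].clip(0,200)/200*255,None,fx=12,fy=12,interpolation=cv2.INTER_CUBIC)
c=255*(c.clip(0,255)/255)**.45
cv2.imwrite('pics/c7.png',c[:,:,::-1])
E
```

```text
t 11.57 pos [ 0.6449 -0.0258  0.051 ] rot [-1.7995e+02 -1.3000e-01  1.0679e+02] shift [ 1.104 -0.032  0.028] twist [-0.005 -0.013 -0.02 ] F [-2.24  9.42 -1.86] open 0.293 grip 59.4
[(135, 249), (136, 241), (137, 181), (138, 124), (139, 193), (140, 240), (141, 248), (142, 247), (143, 247), (144, 247), (145, 248), (146, 242), (147, 199), (148, 125), (149, 172), (150, 237), (151, 248), (152, 247), (153, 247), (154, 247), (155, 248), (156, 241), (157, 195), (158, 112), (159, 158), (160, 236), (161, 248), (162, 247), (163, 244), (164, 216), (165, 142), (166, 70), (167, 57), (168, 50), (169, 47), (170, 32), (171, 24), (172, 28), (173, 32), (174, 38), (175, 43), (176, 48), (177, 54), (178, 61), (179, 68), (180, 74), (181, 73), (182, 71), (183, 68), (184, 66)][ WARN:0@5.459] global loadsave.cpp:1063 imwrite_ Unsupported depth image for selected encoder is fallbacked to CV_8U.
```

View pics/c7.png

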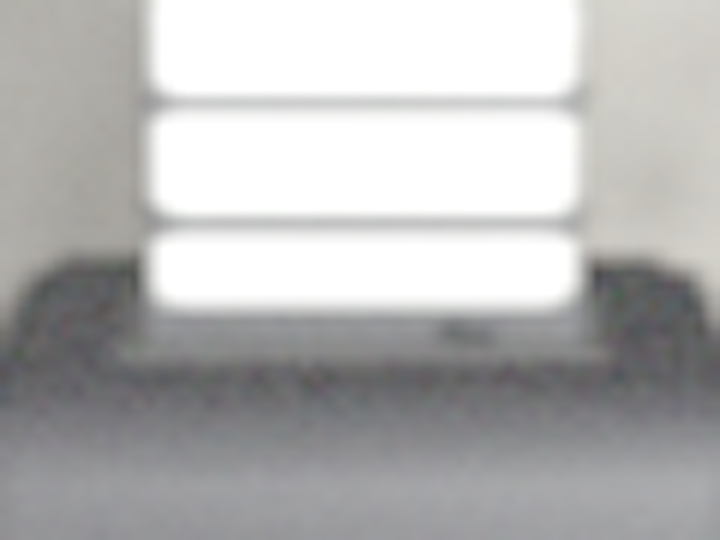

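The thick 10 N line now straddles the mouth: it shows from row 165 to about 169, with the ninth line at row 158.3, which matches the target row. Handing in.

```bash
python3 -c "
from h import *
print(ctrl.job_done())"
```

```text
the job is handed in; nothing more can be done
None
```

I handed the job in with the eye on the pin and the arm still holding the balance at the 10 N line: draw about 40 mm by the wrist camera, measured pull about 9.7 N, 11.6 s on the clock at the last move.

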